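# Open the child-resistant battery tub and bin the fat cell

## Task

Open the child-resistant battery tub: press its cap down hard against the spring and, while it is down, turn it counter-clockwise, then lift it off and set it (do not drop it) right way up in the wooden tray. Then put the fatter of the two standing battery cells into the tub through its open mouth and leave the tub open, for more are coming. Leave the slimmer cell and all other things on the counter where they are.

Things in the scene. Friction and masses are not known exactly. Their poses are not given: they have to be found in the camera images.
- tub: White round plastic tub screwed to the counter (it cannot move or turn). Body 88 mm diameter, 56 mm high, then a neck (54 mm outside, 46 mm inside diameter) with its rim 92 mm above the counter; inside is a straight well, 46 mm wide, floor 4 mm above the counter. Origin: on the axis, at the counter; z up. Three lugs on the neck catch three lugs inside the cap.
- tub_mouth (a point): Centre of the tub's open mouth, at the height of the neck's rim, 92 mm above the counter (under the cap while the cap is on).
- cap_bar (a point): Centre of the grip bar (66 long, along x; 24 wide, along y; 24 mm high) on the flat round top of the tub's grey ribbed cap: 12 mm above that flat top, 46 mm above the cap's lower edge. z: the cap's axis. Closed: x parallel to the tub's x, the flat top 106 mm and this point 118 mm above the counter. Grip the bar across its width and push with the fingertips on the flat top beside it.
- collar (a joint): Spring collar under the cap's edge: how far the cap pushes it down, in m; 0 at rest, 0.0075 at its hard stop. It resists with about 9 N at first and 14 N at the stop.
- tray: Shallow square open wooden tray fixed on the counter, 140 x 140 mm outside, walls 5 mm thick and 14 mm high, floor 5 mm above the counter. Origin: centre of its underside; x and y along its sides.
- fat_cell_mid (a point): Centre of the fat battery cell: upright metal cylinder, 34 mm diameter, 61.5 mm high, about 140 g, standing on the counter; this point is half-way up. z along the cylinder.
- slim_cell_mid (a point): Centre of the slim battery cell, of the same metal: 26 mm diameter, 50 mm high, standing on the counter; this point is half-way up. Not to be moved.
- paperweight: Round yellow dome paperweight, 52 mm diameter, 29 mm high, between the two cells; bystander. Origin: centre of its underside.
- phone: Black phone lying flat, 72 x 150 x 9 mm (x, y, z); bystander. Origin: centre of its underside.
- calculator: Black calculator lying flat, 140 x 100 x 17 mm (x, y, z); bystander. Origin: centre of its underside.
- flask: Steel flask with an orange top, 72 mm diameter, 210 mm high; bystander. Origin: centre of its underside.
- syrup: Amber glass bottle, 68 mm diameter, 220 mm high; bystander. Origin: centre of its underside.
- cap_edge (a point): Centre of the cap's lower edge. Cap: 76 mm diameter, 58 mm high with the bar, 60 g, hollow below. Closed, it is locked both ways (play about 0.1 rad). Pushed 5.5 to 7.5 mm down it turns counter-clockwise seen from above, never clockwise. Turned by 0.7 to 1.4 rad (best about 1.0) it is free: lift it straight up, at least 35 mm to clear the neck.
Things that resemble listed ones, but are neither listed nor needed, are in the scene too. There is more than one size of the tray; the one meant has the size given above. What is shaped like the part that bears fat_cell_mid but blue is not meant.

How it is judged:
By the outcome, as a careful person would: the job done as asked, in the order asked, and still so for the second after the job is handed in, with the robot touching nothing.
It also fails if it takes over 61 s, if anything falls off the work surface, if the arm or the gripper's body presses on something with over 40 N, if the wrist force passes 120 N, or if a joint passes its speed limit or range.

## Robot

A 6-joint arm with a two-finger parallel gripper is mounted at the origin on the work surface. World frame = base frame: x ahead of the robot, y to its left, z up, the work surface at z = 0. Lengths are in m, angles in rad, forces in N, time in s.
With the tool pointing down it reaches from about 0.3 to 0.775 m from the base axis. Payload 14.6 kg.
Tool frame: the origin (TCP) lies midway between the tips of the shut fingers; the grasp point (between the pads) lies 19 mm behind it (ctrl.hold_point_z is the distance from the TCP to the grasp point, in m); z points along the fingers, x is the direction in which the jaws open and shut, and the axes are right-handed (so a half turn about z gives the same grasp; the last joint's range is limited). The gripper opens to 94 mm and grips with 3 to 60 N. Pads are 16 mm wide; open, the fingers measure 119 mm over their backs; the gripper's body (75 mm by 177 mm) begins 78 mm behind the grasp point.
Start: joints at [-1.294, 0.3, 1.521, -0, 1.321, -0.067], TCP at [0.185, -0.518, 0.205] pointing down, gripper open.
Joint ranges: [-3.03, 3.03], [-0.79, 2.21], [0.23, 2.52], [-1.04, 4.18], [0, 3.07], [-2.55, 2.55]. Speed limits (rad/s): [2.22, 2.22, 2.57, 3.14, 3.14, 3.14].

## Interface

Orientations are given as [roll, pitch, yaw] about the fixed x, y, z axes, in that order (R = Rz(yaw) Ry(pitch) Rx(roll)).
In Python, from station import ctrl, viewer, ticket, nets gives the robot as it stands.
- The arm moves only by the tool carry_out, never from a script. Its argument "commands" is one flat list of numbers, 7 for each row, row after row: the closure, from -1 (fully open) to 1 (shut), so that 0 is half open, then the shift along the world's x, y, z in cm, then the turn, a rotation vector about the world's x, y, z in rad. In form: [gripper, tx, ty, tz, ax, ay, az, gripper, tx, ty, tz, ax, ay, az, ...]. A call has 1 to 12 rows; each row is the pose to reach, as a shift and turn from the pose measured when the call began; what a row does not reach only later rows make up. A row lasts 1/12 s, in which the tool goes at most 41.7 mm and 7.16 degrees, less where a joint would pass 70% of its speed; a pose out of reach is approached as far as the arm can. A call with a gripper value outside its range is refused whole. The fingers move at their own pace and stop on an object; "force" is the grip in N (left out, the last holds). Time passes only in rows, so rows that repeat a pose let the fingers close. It gives the time, the measured TCP pose, the force and the opening at its end, in the units of the state.
- ctrl.get_obs(): the state, without advancing time (a new reading comes with each control period).
- viewer.camera(name): name is "scene" or "top" or "wrist"; returns (picture, depth): 400x640x3 uint8, blue, green, red; 400x640 float32, m along the optical axis (not along the pixel's ray), 0 where there is no reading.
- viewer.camera_info(name): a dict with "fx", "fy", "cx", "cy" (pixels), "D" ([k1, k2, p1, p2, k3] as OpenCV has them; the pictures are not rectified), "R" (3x3) and "t" (3): a world point X has camera coordinates R X + t. Camera axes: x right, y down, z forward; pixel columns grow to the right and rows downward; lengths in m; the calibration is good to about 2 mm. A picture is of the moment at which its call begins: read the wrist's pose just before it. camera_info takes no time and is no camera call; for the wrist camera it gives the pose at the moment of the call.
- ticket.hand_in(): hands the job in, once; it reports no verdict.
Trained networks look in the newest picture that a camera, given by its name, has taken for a name from the list of things; names that differ only in an ending like _2 or _b are one class to them, and where a whole thing is asked for, a point or a joint stands for the part that bears it (a point fixed in the world has none). Each returns a list of dicts, best first, with "confidence" (0 to 1); they miss things now and then, are a little off and sometimes report something else, mostly with a low value. They report only what shows in the picture. A call takes as long as a camera call. They do not tell look-alikes from the thing itself.
- nets.silhouettes(camera, thing): "region" (400x640 bool, what is visible of it) and "extent" ([left, top, right, bottom] in pixels, round what is visible of it).
The state is a dict: "time_s": time; "qpos": joint angles; "joint_vel": joint speeds; "tau": joint torques, N m; "ee_pos": TCP position; "eef_rot": TCP orientation; "force": force on the tool from outside, world axes, zero at the start; "moment": the same for the moment, N m; "grip_width": finger opening in m.
Only numpy, scipy, OpenCV 4.12 (cv2) and the standard library are available. Lean on these libraries where they do the work, as an engineer would, in place of code of your own. Each camera call takes 0.05 s, during which the arm holds its last target. There are 200 camera calls.

## Working session

There is one attempt and no reset: what is moved stays moved. The work goes in short steps, Python scripts to look and compute and a tool call to move; the robot and the scene stay as the last step left them, time stands still between calls to the robot, and variables do not carry over. Pictures are saved under pics/ and viewed, about 8 in all and at most 12, crops included, and the job is handed in when it is done.

Besides the shell and the picture viewer there is one more tool, called after "Request:" by a JSON object that holds its "op" and its "data". carry_out: Moves the arm, as the interface text tells. Its arguments: {"type":"object","properties":{"commands":{"type":"array","items":{"type":"number"}},"force":{"type":"number"}},"required":["commands"]}

```bash
mkdir -p pics; cat > h.py <<'E'
import numpy as np, cv2
from station import ctrl, viewer, ticket, nets
def cloud(cam, d, info=None):
    i=info or viewer.camera_info(cam)
    K=np.array([[i['fx'],0,i['cx']],[0,i['fy'],i['cy']],[0,0,1]],float)
    v,u=np.mgrid[0:400,0:640]
    p=cv2.undistortPoints(np.stack([u,v],-1).reshape(-1,1,2).astype(np.float64),K,np.array(i['D'],float)).reshape(400,640,2)
    c=np.dstack([p,np.ones((400,640))])*d[...,None]
    return (c-np.array(i['t']))@np.array(i['R'])
E
python3 - <<'E'
from h import *
s=ctrl.get_obs();print(s)
for c in('top','scene'):
    im,d=viewer.camera(c);cv2.imwrite(f'pics/{c}0.png',im);P=cloud(c,d)
    np.save(c+'.npy',P)
    for t in ('tub','cap_bar','tray','fat_cell_mid','slim_cell_mid','paperweight','phone','calculator','flask','syrup'):
        for r in nets.silhouettes(c,t):
            m=r['region']&(d>0);q=P[m]
            if len(q): print(c,t,round(r['confidence'],2),np.round(r['extent']),m.sum(),'med',np.round(np.median(q,0),3),'lo',np.round(np.percentile(q,3,0),3),'hi',np.round(np.percentile(q,97,0),3))
E
```

```text
{'time_s': 0.0, 'qpos': array([-1.29359710e+00,  3.00482926e-01,  1.52158017e+00,  1.62337862e-05,
        1.32069445e+00, -6.66123984e-02]), 'joint_vel': array([ 0.00070678,  0.00010345,  0.00115576, -0.00026052,  0.00158574,
        0.0002317 ]), 'tau': array([-8.24184899e-04, -5.31809700e+01, -3.52742529e+01,  7.08520389e-02,
        2.44246615e-02, -1.02169881e-04]), 'ee_pos': array([ 0.18531614, -0.51756224,  0.20488023]), 'eef_rot': array([-3.14149943e+00,  1.16126333e-03, -1.22698867e+00]), 'force': array([-0.22891045, -0.61346059,  1.06545435]), 'moment': array([-0.01148744, -0.04032534,  0.01337448]), 'grip_width': 0.09382002689847133}
top tub 0.87 [238. 181. 272. 225.] 452 med [0.51  0.164 0.02 ] lo [ 0.484  0.144 -0.   ] hi [0.608 0.207 0.078]
top cap_bar 0.79 [235. 182. 266. 211.] 634 med [0.542 0.185 0.108] lo [0.511 0.152 0.077] hi [0.575 0.223 0.134]
top cap_bar 0.4 [243. 179. 275. 225.] 421 med [0.508 0.164 0.017] lo [ 0.482  0.144 -0.   ] hi [0.607 0.202 0.071]
top cap_bar 0.2 [151. 130. 198. 171.] 1104 med [0.662 0.384 0.162] lo [0.641 0.365 0.024] hi [0.699 0.42  0
[... 2528 characters left out ...]
0.56 [447. 167. 502. 189.] 980 med [0.371 0.448 0.008] lo [0.335 0.378 0.002] hi [0.403 0.516 0.013]
scene phone 0.35 [318. 229. 337. 249.] 252 med [ 0.574 -0.003  0.02 ] lo [ 0.552 -0.025  0.005] hi [0.589 0.017 0.029]
scene calculator 0.86 [138. 179. 194. 222.] 1590 med [ 0.404 -0.455  0.013] lo [ 0.33  -0.512 -0.001] hi [ 0.47  -0.401  0.019]
scene calculator 0.56 [383. 198. 415. 233.] 786 med [0.566 0.181 0.106] lo [0.528 0.15  0.077] hi [0.588 0.218 0.131]
scene flask 0.6 [471. 215. 524. 288.] 2068 med [0.7   0.386 0.144] lo [0.659 0.363 0.011] hi [0.716 0.422 0.211]
scene syrup 0.7 [134. 229. 180. 291.] 1699 med [ 0.677 -0.402  0.125] lo [ 0.643 -0.438  0.007] hi [ 0.694 -0.379  0.22 ]
```

```bash
python3 - <<'E'
from h import *
a=cv2.imread('pics/top0.png')[120:290,130:500]; b=cv2.imread('pics/scene0.png')[150:300,130:530]
cv2.imwrite('pics/both.png',np.vstack([cv2.resize(a,(640,294),interpolation=2),cv2.resize(b,(640,240),interpolation=2)]))
P=np.load('top.npy').reshape(-1,3);S=np.load('scene.npy').reshape(-1,3)
# bar top
for n,Q in(('top',P),('scene',S)):
    m=(np.hypot(Q[:,0]-.555,Q[:,1]-.187)<.06)
    b=Q[m&(Q[:,2]>.118)];r=cv2.minAreaRect((b[:,:2]*1000).astype(np.float32));print(n,'bar',len(b),r,np.median(b[:,2]))
    f=Q[m&(Q[:,2]>.099)&(Q[:,2]<.113)];print('flat',cv2.minEnclosingCircle((f[:,:2]*1000).astype(np.float32)),len(f))
    for c in((.444,.075),(.429,.005),(.65,.028)):
        k=Q[(np.hypot(Q[:,0]-c[0],Q[:,1]-c[1])<.03)&(Q[:,2]>.045)];zt=np.percentile(k[:,2],90);k=k[k[:,2]>zt-.008];print(n,'cell',cv2.minEnclosingCircle((k[:,:2]*1000).astype(np.float32)),zt,len(k))
    k=Q[(abs(Q[:,0]-.595)<.09)&(abs(Q[:,1]+.248)<.09)&(Q[:,2]>.008)&(Q[:,2]<.03)];print('tray',cv2.minAreaRect((k[:,:2]*1000).astype(np.float32)))
E
```

```text
top bar 219 ((546.7422485351562, 187.37677001953125), (66.01805114746094, 23.99711799621582), 22.130361557006836) 0.13009318655956753
flat ((545.9048461914062, 187.27284240722656), 39.14931869506836) 361
top cell ((444.1639709472656, 75.64543151855469), 16.986343383789062) 0.06432599189659644 106
top cell ((426.1280517578125, 4.381091594696045), 16.66938591003418) 0.06432873832880867 109
top cell ((649.3840942382812, 29.155649185180664), 12.988595008850098) 0.05242804188148891 56
tray ((590.72119140625, -250.3251953125), (156.8720703125, 153.60934448242188), 84.1146469116211)
scene bar 251 ((551.46337890625, 187.26356506347656), (67.00048065185547, 26.665700912475586), 24.40070152282715) 0.12881619408398096
flat ((552.41064453125, 186.44200134277344), 40.46389389038086) 371
scene cell ((449.7693786621094, 72.83403015136719), 19.138872146606445) 0.061204262565083094 108
scene cell ((430.66412353515625, 1.548763632774353), 18.26861000061035) 0.06159663140734198 103
scene cell ((654.0274047851562, 27.626728057861328), 13.034773826599121) 0.05156384985661728 67
tray ((596.8867797851562, -248.95579528808594), (144.438720703125, 139.04342651367188), 1.4635471105575562)
```

View pics/both.png

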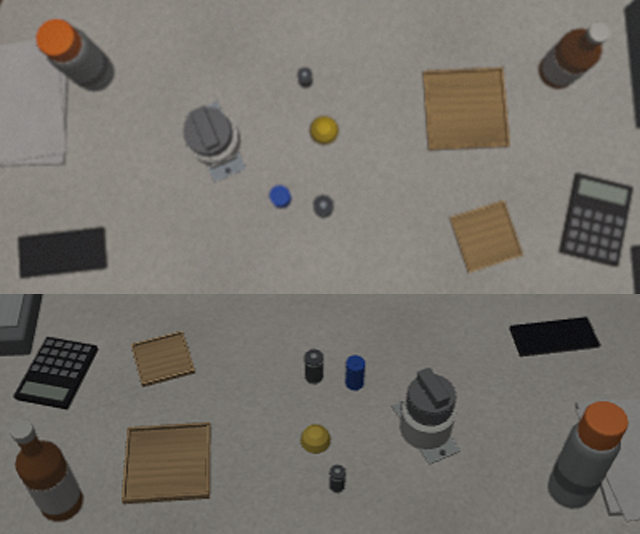

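The first view shows the grey capped tub at about (210,130) in the upper half of the picture. The dark fat cell is at (323,205), with the blue look-alike at (280,197). The large tray is at (465,108). I'll go above the tub for a closer look.

Request:
{"op": "carry_out", "data": {"commands": [-0.2,36.4,70.5,7.5,0,0,0.06,-0.2,36.4,70.5,7.5,0,0,0.06,-0.2,36.4,70.5,7.5,0,0,0.06,-0.2,36.4,70.5,7.5,0,0,0.06,-0.2,36.4,70.5,7.5,0,0,0.06,-0.2,36.4,70.5,7.5,0,0,0.06,-0.2,36.4,70.5,7.5,0,0,0.06,-0.2,36.4,70.5,7.5,0,0,0.06,-0.2,36.4,70.5,7.5,0,0,0.06,-0.2,36.4,70.5,7.5,0,0,0.06,-0.2,36.4,70.5,7.5,0,0,0.06,-0.2,36.4,70.5,7.5,0,0,0.06]}}

```text
time_s: 2.1
ee_pos: [0.4142, -0.0734, 0.2531]
eef_rot: [-3.141, -0.001, -1.167]
force: [0.9, -0.4, 0.6]
grip_width: 0.0563
```

Request:
{"op": "carry_out", "data": {"commands": [-0.2,13.5,26,2.7,0,0,0,-0.2,13.5,26,2.7,0,0,0,-0.2,13.5,26,2.7,0,0,0,-0.2,13.5,26,2.7,0,0,0,-0.2,13.5,26,2.7,0,0,0,-0.2,13.5,26,2.7,0,0,0,-0.2,13.5,26,2.7,0,0,0,-0.2,13.5,26,2.7,0,0,0,-0.2,13.5,26,2.7,0,0,0,-0.2,13.5,26,2.7,0,0,0]}}

```text
time_s: 2.93
ee_pos: [0.5489, 0.1862, 0.2796]
eef_rot: [3.141, -0.001, -1.167]
force: [-0.2, 0.7, 0.3]
grip_width: 0.0566
```

```bash
cat > cap.py <<'E'
from h import *
s=ctrl.get_obs();print(s['time_s'],s['ee_pos'],s['eef_rot'],s['qpos'][5],s['grip_width'])
i=viewer.camera_info('wrist');im,d=viewer.camera('wrist');cv2.imwrite('pics/w1.png',im)
Q=cloud('wrist',d,i);np.save('w.npy',Q)
ok=d>0;print('t',-np.array(i['R']).T@np.array(i['t']))
m=ok&(np.hypot(Q[...,0]-.549,Q[...,1]-.187)<.055)
b=Q[m&(Q[...,2]>.12)];print('z',np.percentile(b[:,2],[5,50,95]));print('bar',len(b),cv2.minAreaRect((b[:,:2]*1000).astype(np.float32)))
f=Q[m&(Q[...,2]>.1)&(Q[...,2]<.113)];print('flat',cv2.minEnclosingCircle((f[:,:2]*1000).astype(np.float32)),np.median(f[:,2]),len(f))
E
python3 cap.py
```

```text
2.9333 [0.54890376 0.18616655 0.27962777] [ 3.14145726e+00 -6.67531910e-04 -1.16666070e+00] 1.4308264622783022 0.056641304858920154
t [0.62088748 0.21699036 0.45896924]
z [0.29595111 0.39455981 0.40315871]
bar 41497 ((549.544189453125, 186.62640380859375), (68.52574920654297, 103.1445541381836), 23.04567527770996)
flat ((547.8255004882812, 186.880126953125), 38.969215393066406) 0.10603739125413451 2221
```

View pics/w1.png

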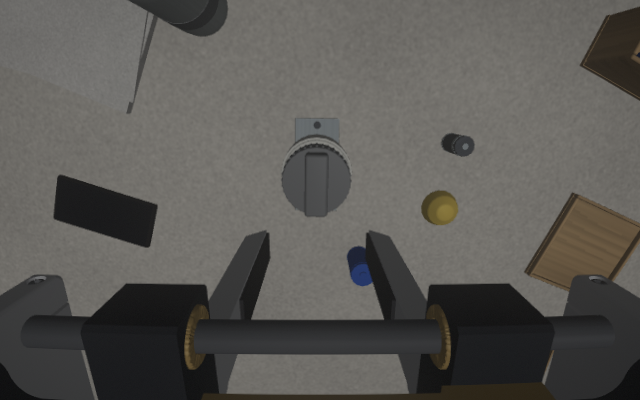

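The tub cap is at (316,175) in the wrist view, with its bar nearly vertical in the picture and the jaws aligned to it. I'll refine the bar pose.

```bash
python3 - <<'E'
from h import *
Q=np.load('w.npy')
m=(np.hypot(Q[...,0]-.549,Q[...,1]-.187)<.055)&(Q[...,2]>.122)&(Q[...,2]<.14)
b=Q[m];print(len(b),np.median(b[:,2]),cv2.minAreaRect((b[:,:2]*1000).astype(np.float32)))
f=Q[(np.hypot(Q[...,0]-.549,Q[...,1]-.187)<.055)&(Q[...,2]>.1)&(Q[...,2]<.14)];print(cv2.minEnclosingCircle((f[:,:2]*1000).astype(np.float32)))
E
```

```text
1426 0.12987861128156347 ((548.0203247070312, 186.63739013671875), (65.62959289550781, 23.50397491455078), 22.645044326782227)
((547.8255004882812, 186.880126953125), 38.969215393066406)
```

Request:
{"op": "carry_out", "data": {"commands": [-0.2,-0.1,0.05,-4,0,0,-0.008,-0.2,-0.1,0.05,-8,0,0,-0.008,-0.2,-0.1,0.05,-12,0,0,-0.008,-0.2,-0.1,0.05,-15,0,0,-0.008,-0.2,-0.1,0.05,-16.6,0,0,-0.008,-0.2,-0.1,0.05,-17.1,0,0,-0.008,0.6,-0.1,0.05,-17.1,0,0,-0.008,0.6,-0.1,0.05,-17.1,0,0,-0.008,0.6,-0.1,0.05,-17.1,0,0,-0.008,0.6,-0.1,0.05,-17.1,0,0,-0.008,0.6,-0.1,0.05,-17.1,0,0,-0.008,0.6,-0.1,0.05,-17.1,0,0,-0.008], "force": 35}}

```text
time_s: 3.98
ee_pos: [0.5482, 0.1862, 0.1098]
eef_rot: [-3.14, -0.001, -1.176]
force: [-0.3, -0.4, 3.2]
grip_width: 0.024
```

Request:
{"op": "carry_out", "data": {"commands": [0.6,0,0,-0.3,0,0,0,0.6,0,0,-0.5,0,0,0,0.6,0,0,-0.7,0,0,0,0.6,0,0,-0.9,0,0,0,0.6,0,0,-1.05,0,0,0,0.6,0,0,-1.05,0,0,0,0.6,0,0,-1.05,0,0,0]}}

```text
time_s: 4.57
ee_pos: [0.5489, 0.1864, 0.102]
eef_rot: [-3.137, -0.001, -1.175]
force: [-7.1, -1.4, 22.6]
grip_width: 0.0237
```

Request:
{"op": "carry_out", "data": {"commands": [0.6,0,0,-0.3,0,0,0,0.6,0,0,-0.5,0,0,0,0.6,0,0,-0.5,0,0,0]}}

```text
time_s: 4.82
ee_pos: [0.5504, 0.1871, 0.1012]
eef_rot: [-3.131, -0.002, -1.175]
force: [-10.5, -2.2, 34.5]
grip_width: 0.0238
```

Request:
{"op": "carry_out", "data": {"commands": [0.6,-0.2,-0.05,-0.3,0,0,0.1,0.6,-0.2,-0.05,-0.3,0,0,0.2,0.6,-0.2,-0.05,-0.3,0,0,0.3,0.6,-0.2,-0.05,-0.3,0,0,0.4,0.6,-0.2,-0.05,-0.3,0,0,0.4]}}

```text
time_s: 5.23
ee_pos: [0.5498, 0.1875, 0.1014]
eef_rot: [-3.126, -0.004, -0.769]
force: [-4.2, 1.9, 22.3]
grip_width: 0.0237
```

Request:
{"op": "carry_out", "data": {"commands": [0.6,-0.1,-0.05,-0.3,0,0,0.1,0.6,-0.1,-0.05,-0.3,0,0,0.2,0.6,-0.1,-0.05,-0.3,0,0,0.3,0.6,-0.1,-0.05,-0.3,0,0,0.4,0.6,-0.1,-0.05,-0.3,0,0,0.5,0.6,-0.1,-0.05,-0.3,0,0,0.62,0.6,-0.1,-0.05,-0.3,0,0,0.62]}}

```text
time_s: 5.82
ee_pos: [0.5494, 0.1881, 0.1014]
eef_rot: [-3.124, -0.007, -0.14]
force: [-8.4, 3.6, 24.5]
grip_width: 0.0243
```

```bash
python3 - <<'E'
from h import *
s=ctrl.get_obs();print(s)
im,d=viewer.camera('scene');cv2.imwrite('pics/s2.png',cv2.resize(im[150:280,330:480],(600,520),interpolation=2))
im,d=viewer.camera('wrist');cv2.imwrite('pics/w2.png',im)
E
```

```text
{'time_s': 5.8167, 'qpos': array([0.26026619, 0.46213874, 1.55209945, 0.01566839, 1.11433564,
       0.39373662]), 'joint_vel': array([ 0.00060794, -0.00178956,  0.00072699, -0.0006713 , -0.00143332,
        0.18683358]), 'tau': array([ -3.38227943, -46.2492156 , -26.79410756,  -1.50717046,
        -2.2653041 ,  -2.70284347]), 'ee_pos': array([0.54943173, 0.18813165, 0.10137222]), 'eef_rot': array([-3.12354616, -0.00654779, -0.14034429]), 'force': array([-8.4071943 ,  3.64459188, 24.54470446]), 'moment': array([0.87205903, 1.98688716, 0.05564805]), 'grip_width': 0.0243387985764455}
```

View pics/w2.png

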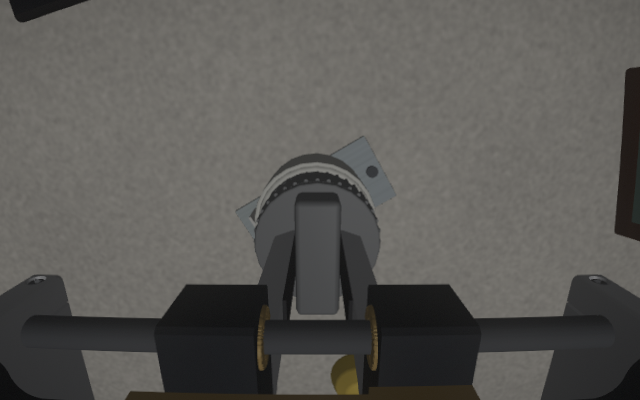

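The bar points straight along the picture while the tub's base plate at (370,170) now lies skewed, so the cap turned with the jaws by about 1.03 rad. Now I'll lift.

Request:
{"op": "carry_out", "data": {"commands": [0.6,-0.1,-0.1,0.3,0,0,0,0.6,-0.1,-0.1,0.8,0,0,0,0.6,-0.1,-0.1,1.4,0,0,0,0.6,-0.1,-0.1,2.0,0,0,0,0.6,-0.1,-0.1,2.6,0,0,0]}}

```text
time_s: 6.33
ee_pos: [0.5483, 0.1871, 0.1276]
eef_rot: [-3.124, -0.006, -0.148]
force: [-0.8, -0.4, -1.0]
grip_width: 0.0237
```

Request:
{"op": "carry_out", "data": {"commands": [0.6,0,0,3,-0.016,0.008,0,0.6,0,0,6,-0.016,0.008,0,0.6,0,-2,8,-0.016,0.008,0,0.6,0.5,-5,8,-0.016,0.008,0,0.6,1,-9,8,-0.016,0.008,0,0.6,1.5,-13,8,-0.016,0.008,0,0.6,2,-17,8,-0.016,0.008,0,0.6,2.5,-21,8,-0.016,0.008,0,0.6,3,-25,8,-0.016,0.008,0,0.6,3.5,-29,8,-0.016,0.008,0,0.6,4,-32,8,-0.016,0.008,0,0.6,4,-32,8,-0.016,0.008,0]}}

```text
time_s: 7.33
ee_pos: [0.5881, -0.1381, 0.2073]
eef_rot: [3.141, 0.0, -0.152]
force: [0.0, 0.3, 0.0]
grip_width: 0.0237
```

```bash
python3 - <<'E'
from h import *
s=ctrl.get_obs();print(s['ee_pos'],s['eef_rot'],s['force'])
i=viewer.camera_info('wrist');im,d=viewer.camera('wrist');cv2.imwrite('pics/w3.png',im)
Q=cloud('wrist',d,i)
r=nets.silhouettes('wrist','tray')
for k in r:
    q=Q[k['region']&(d>0)];q=q[q[:,2]<.05]
    print(k['confidence'],k['extent'],cv2.minAreaRect((q[:,:2]*1000).astype(np.float32)),np.percentile(q,[1,50,99],axis=0).round(3).tolist())
E
```

```text
[ 0.58812163 -0.1381053   0.20731742] [ 3.14148396e+00  1.30991676e-04 -1.52430752e-01] [0.03116712 0.27368004 0.01981995]
0.86 [287.7, 192.9, 392.4, 317.5] ((618.49853515625, -269.1016845703125), (193.97073364257812, 91.10974884033203), 46.40821838378906) [[0.528, -0.317, 0.003], [0.655, -0.255, 0.006], [0.663, -0.176, 0.015]]
0.77 [122.1, 253.3, 206.6, 318.0] ((364.76654052734375, -256.5880432128906), (107.38566589355469, 70.93083190917969), 16.347747802734375) [[0.318, -0.296, 0.002], [0.361, -0.248, 0.004], [0.417, -0.212, 0.011]]
```

View pics/w3.png

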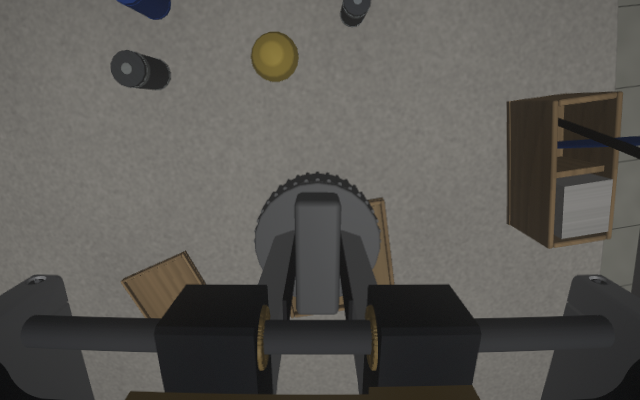

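Request:
{"op": "carry_out", "data": {"commands": [0.6,0.3,-4,0,0,0,0,0.6,0.6,-8,0,0,0,0,0.6,0.7,-10.9,0,0,0,0,0.6,0.7,-10.9,-2,0,0,0,0.6,0.7,-10.9,-5,0,0,0,0.6,0.7,-10.9,-8,0,0,0,0.6,0.7,-10.9,-11,0,0,0,0.6,0.7,-10.9,-13.5,0,0,0,0.6,0.7,-10.9,-15,0,0,0,0.6,0.7,-10.9,-15.7,0,0,0,0.6,0.7,-10.9,-16,0,0,0,0.6,0.7,-10.9,-16,0,0,0]}}

```text
time_s: 8.43
ee_pos: [0.5954, -0.2421, 0.0478]
eef_rot: [-3.141, 0.0, -0.149]
force: [0.1, 0.6, -0.2]
grip_width: 0.0238
```

Request:
{"op": "carry_out", "data": {"commands": [0.6,0,0,-0.1,0,0,0,0.6,0,0,-0.2,0,0,0,0.6,0,0,-0.3,0,0,0,0.6,0,0,-0.3,0,0,0]}}

```text
time_s: 8.77
ee_pos: [0.5955, -0.2421, 0.0452]
eef_rot: [-3.141, -0.0, -0.149]
force: [0.8, 0.7, 0.1]
grip_width: 0.0239
```

Request:
{"op": "carry_out", "data": {"commands": [0.6,0,0,-0.1,0,0,0,0.6,0,0,-0.2,0,0,0,0.6,0,0,-0.3,0,0,0,0.6,0,0,-0.35,0,0,0,0.6,0,0,-0.35,0,0,0]}}

```text
time_s: 9.18
ee_pos: [0.5958, -0.2425, 0.0427]
eef_rot: [-3.141, -0.001, -0.149]
force: [-2.7, 0.2, 8.8]
grip_width: 0.0233
```

Request:
{"op": "carry_out", "data": {"commands": [0.6,0,0,0.05,0,0,0,-0.2,0,0,0.05,0,0,0,-0.2,0,0,0.05,0,0,0,-0.2,0,0,0.1,0,0,0,-0.2,0,0,0.1,0,0,0,-0.2,0,0,1,0,0,0,-0.2,0,0,3,0,0,0,-0.2,0,0,7,0,0,0,-0.2,0,0,11,0,0,0,-0.2,0,0,15,0,0,0,-0.2,0,0,18,0,0,0]}}

```text
time_s: 10.1
ee_pos: [0.596, -0.2426, 0.2273]
eef_rot: [3.141, -0.005, -0.149]
force: [-0.0, 0.3, -0.1]
grip_width: 0.0565
```

Request:
{"op": "carry_out", "data": {"commands": [-0.2,-2.7,4,0,0,0,0.05,-0.2,-5.4,8,0,0,0,0.1,-0.2,-8,12,0,0,0,0.15,-0.2,-10.7,15.7,0,0,0,0.15,-0.2,-13.4,19.7,0,0,0,0.15,-0.2,-16.8,24.6,0,0,0,0.15,-0.2,-16.8,24.6,0,0,0,0.15,-0.2,-16.8,24.6,0,0,0,0.15,-0.2,-16.8,24.6,0,0,0,0.15,-0.2,-16.8,24.6,0,0,0,0.15,-0.2,-16.8,24.6,0,0,0,0.15]}}

```text
time_s: 11.02
ee_pos: [0.4286, 0.0026, 0.2276]
eef_rot: [3.141, -0.005, 0.0]
force: [-0.1, -0.5, -1.0]
grip_width: 0.0564
```

```bash
python3 - <<'E'
from h import *
s=ctrl.get_obs();print(s['ee_pos'],s['eef_rot'],s['force'],s['grip_width'])
i=viewer.camera_info('wrist');im,d=viewer.camera('wrist');cv2.imwrite('pics/w4.png',im)
Q=cloud('wrist',d,i)
for c in ((.428,.003),(.446,.075)):
    k=Q[(np.hypot(Q[...,0]-c[0],Q[...,1]-c[1])<.03)&(Q[...,2]>.055)&(Q[...,2]<.075)];print(len(k),np.median(k[:,2]),cv2.minEnclosingCircle((k[:,:2]*1000).astype(np.float32)))
im,d=viewer.camera('top');a=im[150:220,360:440]
im,d2=viewer.camera('scene');b=im[215:285,195:275]
cv2.imwrite('pics/tray.png',np.hstack([cv2.resize(x,None,fx=5,fy=5,interpolation=2) for x in(a,b)]))
P=cloud('top',d).reshape(-1,3);k=P[(np.hypot(P[:,0]-.595,P[:,1]+.243)<.06)&(P[:,2]>.03)];print('cap',np.percentile(k,[2,50,98],axis=0).round(3).tolist())
E
```

```text
[0.42864888 0.00257229 0.22757125] [ 3.14060711e+00 -5.26560381e-03  2.90769064e-04] [-0.07476102 -0.48831383 -1.01535835] 0.05639024755358656
768 0.06001216142790187 ((427.463623046875, 4.518672943115234), 17.11326026916504)
894 0.0601263243302784 ((445.4775695800781, 74.78555297851562), 17.319425582885742)
cap [[0.559, -0.274, 0.034], [0.589, -0.241, 0.042], [0.629, -0.209, 0.068]]
```

View pics/w4.png

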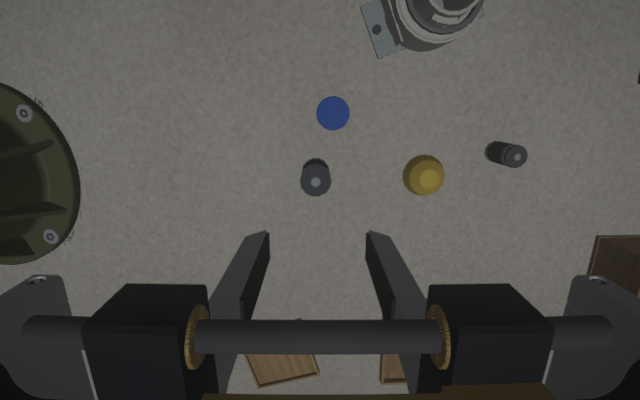

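View pics/tray.png

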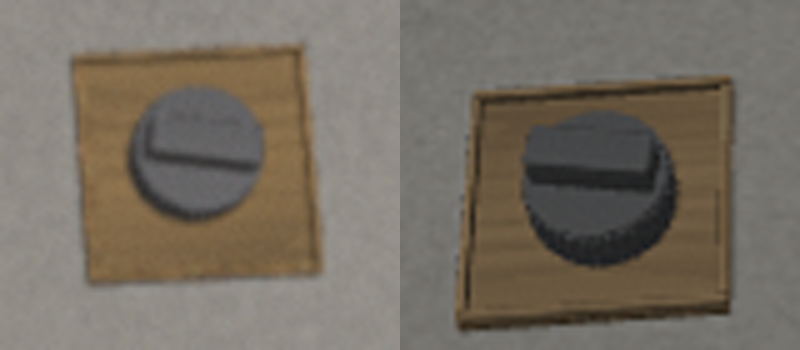

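The dark fat cell is at (315,180) and the blue one at (333,112). In both tray crops the cap stands upright inside the large tray. Now I'll grasp the fat cell near its top.

Request:
{"op": "carry_out", "data": {"commands": [-0.2,-0.1,0.2,-4,0,0.005,0,-0.2,-0.1,0.2,-8,0,0.005,0,-0.2,-0.1,0.2,-12,0,0.005,0,-0.2,-0.1,0.2,-15,0,0.005,0,-0.2,-0.1,0.2,-17.5,0,0.005,0,-0.2,-0.1,0.2,-18.3,0,0.005,0,-0.2,-0.1,0.2,-18.3,0,0.005,0,0.7,-0.1,0.2,-18.3,0,0.005,0,0.7,-0.1,0.2,-18.3,0,0.005,0,0.7,-0.1,0.2,-18.3,0,0.005,0,0.7,-0.1,0.2,-18.3,0,0.005,0,0.7,-0.1,0.2,-18.3,0,0.005,0], "force": 25}}

```text
time_s: 12.17
ee_pos: [0.428, 0.0045, 0.0451]
eef_rot: [3.141, -0.001, -0.0]
force: [-0.1, -0.9, 8.4]
grip_width: 0.0333
```

Request:
{"op": "carry_out", "data": {"commands": [0.7,0,0,2,0,0,0,0.7,0,0,5,0,0,0,0.7,0,0,9,0,0,0,0.7,0,0,13,0,0,0,0.7,1,1.5,15,0,0,0,0.7,3,4.6,15,0,0,0,0.7,5,7.6,15,0,0,0,0.7,7,10.6,15,0,0,0,0.7,9,13.6,15,0,0,0,0.7,11,16.7,15,0,0,0,0.7,12,18.2,15,0,0,0,0.7,12,18.2,15,0,0,0]}}

```text
time_s: 13.17
ee_pos: [0.5488, 0.1893, 0.1946]
eef_rot: [3.141, -0.001, 0.002]
force: [-0.6, -0.3, -1.6]
grip_width: 0.0336
```

```bash
python3 - <<'E'
from h import *
s=ctrl.get_obs();print(s['ee_pos'],s['eef_rot'],s['force'],s['grip_width'])
i=viewer.camera_info('wrist');im,d=viewer.camera('wrist');cv2.imwrite('pics/w5.png',im)
Q=cloud('wrist',d,i)
m=(np.hypot(Q[...,0]-.548,Q[...,1]-.187)<.035)&(Q[...,2]>.085)&(Q[...,2]<.1);k=Q[m]
print('rim',len(k),np.median(k[:,2]),cv2.minEnclosingCircle((k[:,:2]*1000).astype(np.float32)))
P,d=viewer.camera('top');P=cloud('top',d);sc,d=viewer.camera('scene');S=cloud('scene',d)
for n,q in(('top',P),('sc',S)):
    for lo,hi in((.085,.1),(.145,.175)):
        k=q[(np.hypot(q[...,0]-.548,q[...,1]-.187)<.04)&(q[...,2]>lo)&(q[...,2]<hi)]
        if len(k):print(n,lo,len(k),np.percentile(k,[2,50,98],axis=0).round(3).tolist())
cv2.imwrite('pics/s5.png',np.hstack([cv2.resize(sc[150:270,340:460],(400,400),interpolation=2),cv2.resize(im,(400,400))[:, :]]))
E
```

```text
[0.54884659 0.18928903 0.19458104] [ 3.14086426e+00 -8.14877668e-04  2.32665672e-03] [-0.57271322 -0.29997693 -1.60975311] 0.0335533440138302
rim 612 0.09163915604755962 ((549.2205200195312, 191.2984161376953), 29.351964950561523)
top 0.085 6 [[0.541, 0.156, 0.087], [0.548, 0.156, 0.089], [0.553, 0.161, 0.091]]
sc 0.085 130 [[0.526, 0.156, 0.085], [0.553, 0.185, 0.09], [0.579, 0.212, 0.095]]
sc 0.145 83 [[0.55, 0.169, 0.152], [0.563, 0.182, 0.162], [0.568, 0.2, 0.174]]
```

View pics/s5.png

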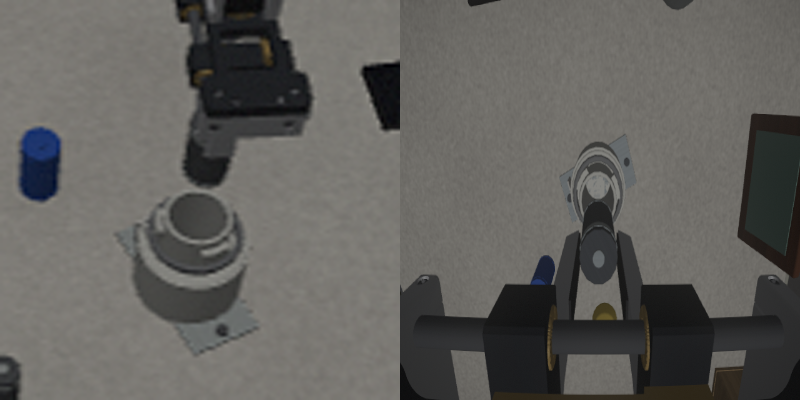

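The open tub is at (195,225) in the scene crop, with the cell hanging upright above it. I'll lower the cell into the mouth.

Request:
{"op": "carry_out", "data": {"commands": [0.7,-0.08,-0.25,-0.5,0,0,0,0.7,-0.08,-0.25,-2,0,0,0,0.7,-0.08,-0.25,-3.5,0,0,0,0.7,-0.08,-0.25,-5,0,0,0,0.7,-0.08,-0.25,-6.5,0,0,0,0.7,-0.08,-0.25,-8,0,0,0,0.7,-0.08,-0.25,-9,0,0,0,0.7,-0.08,-0.25,-9.7,0,0,0,0.7,-0.08,-0.25,-9.7,0,0,0]}}

```text
time_s: 14.07
ee_pos: [0.5463, 0.183, 0.097]
eef_rot: [3.14, 0.001, -0.001]
force: [0.4, -0.3, -2.1]
grip_width: 0.0335
```

Request:
{"op": "carry_out", "data": {"commands": [0.7,0.15,0.35,-0.2,0,0,0,0.7,0.15,0.35,-0.2,0,0,0,0.7,0.15,0.35,-0.2,0,0,0]}}

```text
time_s: 14.32
ee_pos: [0.5479, 0.1866, 0.0954]
eef_rot: [3.14, 0.0, -0.001]
force: [0.7, 0.6, -2.1]
grip_width: 0.0332
```

Centred, with no contact forces. I'll release and go up.

Request:
{"op": "carry_out", "data": {"commands": [0.1,0,0,0,0,0,0,0.1,0,0,0,0,0,0,0.1,0,0,0,0,0,0,0.1,0,0,0,0,0,0,0.1,0,0,0,0,0,0,0.1,0,0,2,0,0,0,0.1,0,0,5,0,0,0,0.1,0,0,9,0,0,0,0.1,0,0,13,0,0,0,0.1,-3,-3,16,0,0,0,0.1,-6,-6,16,0,0,0,0.1,-9,-9,16,0,0,0]}}

```text
time_s: 15.32
ee_pos: [0.4645, 0.1033, 0.2567]
eef_rot: [3.14, -0.003, 0.0]
force: [1.3, -1.2, 1.0]
grip_width: 0.0423
```

```bash
python3 - <<'E'
from h import *
s=ctrl.get_obs();print(s['time_s'],s['ee_pos'],s['force'],s['grip_width'])
i=viewer.camera_info('wrist');w,d=viewer.camera('wrist')
t,dt=viewer.camera('top');sc,ds=viewer.camera('scene')
Q=cloud('wrist',d,i);P=cloud('top',dt);S=cloud('scene',ds)
for n,q in(('w',Q),('top',P),('sc',S)):
    k=q[(np.hypot(q[...,0]-.548,q[...,1]-.187)<.02)&(q[...,2]>-.01)&(q[...,2]<.12)]
    if len(k):print(n,len(k),np.percentile(k[:,2],[5,25,50,75,95]).round(3))
for c,q,d in(('top',P,dt),('scene',S,ds)):
    for th in('slim_cell_mid','fat_cell_mid','paperweight','cap_bar','phone','flask'):
        for r in nets.silhouettes(c,th)[:2]:
            k=q[r['region']&(d>0)]
            if len(k):print(c,th,round(r['confidence'],2),np.median(k,0).round(3))
cv2.imwrite('pics/end.png',np.vstack([np.hstack([cv2.resize(w,(400,250)),cv2.resize(t[150:275,190:390],(400,250))]),cv2.resize(sc[150:300,130:530],(800,300))]))
E
```

```text
15.3167 [0.46449788 0.10331582 0.25668601] [ 1.3239287  -1.19417264  1.01396306] 0.04234798895701671
w 857 [0.048 0.063 0.064 0.065 0.066]
sc 85 [0.058 0.062 0.064 0.067 0.086]
top slim_cell_mid 0.63 [0.645 0.029 0.048]
top paperweight 0.51 [ 0.558 -0.001  0.022]
top cap_bar 0.59 [ 0.587 -0.24   0.041]
top phone 0.77 [0.363 0.447 0.01 ]
top phone 0.73 [ 0.393 -0.453  0.015]
top flask 0.91 [0.662 0.385 0.16 ]
scene slim_cell_mid 0.6 [0.66  0.028 0.039]
scene fat_cell_mid 0.75 [0.46  0.072 0.047]
scene fat_cell_mid 0.64 [ 0.611 -0.243  0.039]
scene paperweight 0.76 [ 0.575 -0.004  0.019]
scene cap_bar 0.58 [ 0.611 -0.243  0.04 ]
scene phone 0.59 [0.371 0.447 0.007]
scene flask 0.93 [0.7   0.385 0.146]
scene flask 0.53 [ 0.613 -0.251  0.005]
```

View pics/end.png

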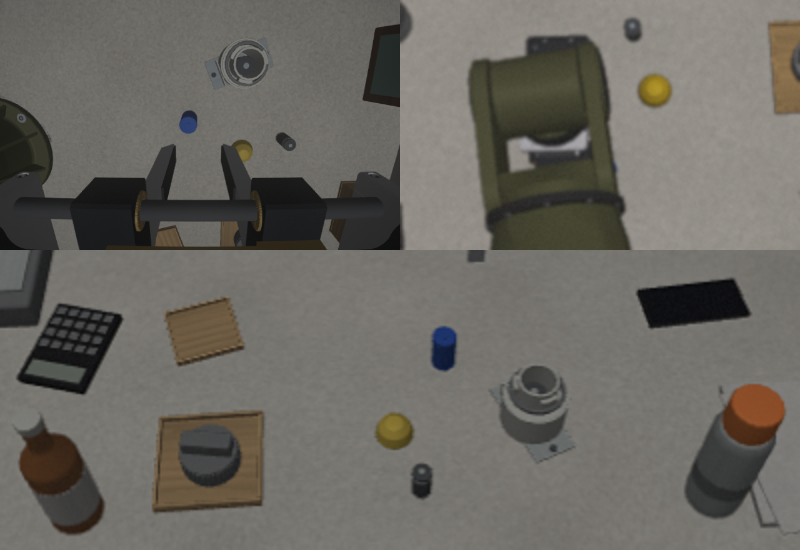

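The final view shows the cell standing in the open tub at (535,390), with its top measured at 65 mm, which means it rests on the floor. The cap is upright in the large tray at (210,455), and the other things are unmoved.

```bash
python3 -c "
from station import ticket
print(ticket.hand_in())"
```

```text
the job is handed in; nothing more can be done
None
```

The job is done and handed in at about 15.5 s of the 61 s allowed.

- **Cap:** I pressed it down to its stop, turned it about 1.03 rad counter-clockwise, lifted it off and set it upright in the 140 mm tray. I released it only after feeling contact with the tray floor.
- **Fat cell:** I put the dark fat cell, not the blue look-alike, into the tub's open mouth and left the tub open. The fingers are too wide to enter the neck, so I released the cell with its bottom about 4 to 5 cm above the tub floor, and it slid down the well.

**Last checks:**
- The cell's top measured 64 to 66 mm above the counter, which fits it standing on the tub floor.
- The cap is right way up inside the tray, about 5 mm off centre.
- The slim cell, paperweight, phone and flask measured within 2 mm of where they started. The blue cell, calculator and bottle were unchanged to the eye.
- The gripper was clear of everything.

**Readings that disagreed:**
- The press needed up to 34 N, more than the 14 N spring, and stopped about 3 mm above the height I expected. I took this to be the hard stop, and the turn then went freely.
- The networks gave some wrong labels, such as calling the cap a fat cell. I checked these against the picture and the measured positions.

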